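# Fold back the hinged half of a divided pot's lid

## Robot

A 7-joint arm with a two-finger parallel gripper is mounted at the origin on the work surface. World frame = base frame: x ahead of the robot, y to its left, z up, the work surface at z = 0. Lengths are in mm, angles in rad, forces in N, time in s.
With the tool pointing down it reaches from about 400 to 875 mm from the base axis. Payload 4.4 kg.
Tool frame: the origin (TCP) lies at the very end of the fingers, on their centre line; the grasp point (between the pads) lies ctrl.grip_depth behind it (ctrl.grip_depth is the distance from the TCP to the grasp point, in mm); y points along the fingers, x is the direction in which the jaws open and shut, and the axes are right-handed (so a half turn about y gives the same grasp; the last joint's range is limited). The gripper opens to 85 mm and grips with 20 to 120 N. Pads are 22 mm wide; open, the fingers measure 114 mm over their backs; the gripper's body (76 mm by 85 mm) begins 54 mm behind the grasp point. The pads swing forward as they close: fully open they stand 13 mm farther back than shut.
Start: joints at [-1.333, 0.628, 0.038, 1.517, -0.027, 0.996, -0.02], TCP at [194.422, 620.256, 231.313] pointing down, gripper open.
Joint ranges: [-3.06, 3.06], [-0.37, 2.12], [-1.25, 1.32], [0.18, 2.47], [-1.1, 4.24], [0.23, 1.98], [-2.94, 2.94]. Speed limits (rad/s): [2.57, 2.57, 3.14, 3.14, 3.14, 3.14, 3.14].

## Interface

Orientations are given as [roll, pitch, yaw] about the fixed x, y, z axes, in that order (R = Rz(yaw) Ry(pitch) Rx(roll)).
In Python, from cell import ctrl gives the robot as it stands.
- The arm moves only by the tool apply_moves, never from a script. Its argument "motion" is a list of rows, each a list of 5 numbers: the shift along the tool's x, y, z in cm, then the turn about the tool's y in rad, then the finger opening in cm, from 0 to 8.54. In form: [[tx, ty, tz, roll, hand], ...]. A call has 1 to 20 rows; each row is the pose to reach, as a shift and turn from the pose commanded when the call began, along the tool's axes at that moment; what a row does not reach only later rows make up. A row lasts 1/8 s, in which the tool goes at most 62.5 mm and 10.7 degrees, less where a joint would pass 70% of its speed; a pose out of reach is approached as far as the arm can. A call with a gripper value outside its range is refused whole. The fingers move at their own pace and stop on an object; the grip force is fixed at half the most. Time passes only in rows, so rows that repeat a pose let the fingers close. It gives the time, the measured TCP pose, the force and the opening at its end, in the units of the state.
- ctrl.read_state(): the state, without advancing time (a new reading comes with each control period).
- ctrl.get_image(name): name is "side" or "top" or "wrist"; returns a dict with "image" (480x640x3 uint8, red, green, blue), "vfov" (degrees; the focal length in pixels is half the picture's height over the tangent of half this angle, whatever the lens; pixels are square), "cx", "cy" (the principal point, pixels), "k1" (the pictures are not rectified: a ray, as slopes to the right and down, at radius r is drawn at 1 + k1 r^2 times it, then the intrinsics apply), "extrinsics" (4x4, takes a point from world to camera coordinates); the wrist camera has in their place "tool_from_camera" (4x4, takes a point from camera to tool coordinates, whose origin is the TCP and whose axes are the tool frame's). Camera axes: x right, y up, looking along -z (the intrinsics and any distortion apply to the point x, -y, -z); pixel columns grow to the right and rows downward; lengths in mm; the calibration is good to about 2 mm. A picture is of the moment at which its call begins: read the wrist's pose just before it. There is no depth.
- ctrl.finish_job(): hands the job in, once; it reports no verdict.
Trained networks look in a picture, given as the dict that the camera call returned (one of the last four; its "shot" number tells which), for a name from the list of things; names that differ only in an ending like _2 or _b are one class to them, and where a whole thing is asked for, a point or a joint stands for the part that bears it (a point fixed in the world has none). Each returns a list of dicts, best first, with "confidence" (0 to 1); they miss things now and then, are a little off and sometimes report something else, mostly with a low value. They report only what shows in the picture. A call takes as long as a camera call.
- ctrl.search_frame(picture, query): "location" ([x, y, z] in mm, in world coordinates, good to about 4 mm: the middle of the surface that is visible of it).
- ctrl.mark_of(picture, query): "location" ([x, y, z] in mm, in world coordinates, good to about 4 mm: a listed point, or the origin of a listed thing).
The state is a dict: "clock": time; "qpos": joint angles; "qd": joint speeds; "tau": joint torques, N m; "eef_pos": TCP position; "tool_rot": TCP orientation; "force": force on the tool from outside, world axes, zero at the start; "torque": the same for the moment, N m; "width": finger opening in mm.
Only numpy, scipy, OpenCV 4.12 (cv2) and the standard library are available. Lean on these libraries where they do the work, as an engineer would, in place of code of your own. Each camera call takes 0.05 s, during which the arm holds its last target.

## Task

Open the divided pot for serving: with the fingertips under the lift tab, swing the hinged half of the lid up and over its spine and press it down until it lies flat on the other half. Only push it, gently, without gripping, lifting or shifting the pot and without flinging or slamming the lid, and leave the bowls, the ladle rest and the skimmer undisturbed.

Things in the scene. Friction and masses are not known exactly. Their poses are not given: they have to be found in the camera images.
- pot: Loose stainless divided pot, 2.2 kg, 200 mm across, rim 85 mm high; origin: centre of its underside, z up. Its round lid (208 mm, 4 mm thick, top 89 mm up) is split along the pot's y axis by a hinge spine (barrel 10 mm thick). The -x half is the hinged leaf; the +x half is clipped down. Loop handles at +y and -y reach 141 mm out at 64 mm height.
- leaf (a joint): Hinged half lid (half disc, radius 104 mm, 4 mm thick, 0.24 kg), angle in rad: 0 closed on the pot's -x side, 1.57 upright, 3.14 flat on the fixed half, at a stop. Its axis runs along the pot's y, through x = 0, 89 mm above the pot's underside. The stiff hinge (0.19 N m) holds the leaf wherever it is left; about 3 N at the tab moves it.
- tab_edge (a point): Middle of the free edge of the leaf's lift tab, 129 mm from the hinge axis. The tab (56 mm wide, 3.5 mm thick) sticks out 25 mm past the leaf's rim, bent 20 degrees up, so that its edge stands 9 mm above the leaf's upper face (when shut); free air under it. Site x: when shut, from the tab to the hinge (the pot's +x); z: the leaf's upper side when shut. Moves with the leaf.
- bowl_a: Loose blue ceramic sauce bowl, 96 mm across, 42 mm high, origin at the centre of its underside; leave alone.
- bowl_b: Loose blue ceramic sauce bowl like bowl_a, 96 mm across, 42 mm high, origin at the centre of its underside; leave alone.
- ladle_rest: Loose wooden ladle rest, a shallow tray 200 mm (its x) by 86 mm (its y), 28 mm high, origin at the centre of its underside; leave alone.
- skimmer: Loose aluminium skimmer lying flat: pierced disc 110 mm across, handle 27 mm high reaching 280 mm along its -x; origin at the centre of the disc's underside; leave alone.

How it is judged (in metres and radians):
At the end, for the whole second after the job is handed in: The hinged leaf lies at rest within 4 degrees of flat on the other half of the lid, and the pot stands level within 20 mm of where it stood, the bowls, ladle rest and skimmer within 15 mm of theirs (value of joint leaf above 3.07 rad and not (velocity of joint leaf above 0.05 rad/s) and distance of pot from where it was at the start of the episode below 0.02 m and angle between pot's own z axis and vertical below 0.03 rad and distance of each of bowl_a, bowl_b, ladle_rest, skimmer from where it was at the start of the episode below 0.015 m); the robot touches nothing.
It fails at once if the pot was shoved more than 30 mm, tipped or lifted (distance of pot from where it was at the start of the episode above 0.03 m or angle between pot's own z axis and vertical above 0.1 rad or height (world z) of pot above 0.008 m).
It fails at once if the leaf was flung or slammed (faster than 4 rad/s) (velocity of joint leaf above 4 rad/s or velocity of joint leaf below -4 rad/s).
It fails at once if the fingers gripped the lid or the pot, or bore on it with more than 35 N (contact force between the fingers and pot above 35 N).
It fails at once if a bowl, the ladle rest or the skimmer was moved more than 15 mm (distance of any of bowl_a, bowl_b, ladle_rest, skimmer from where it was at the start of the episode above 0.015 m).
It also fails if it takes over 51 s, if anything falls off the work surface, if the arm or the gripper's body presses on something with over 40 N, if the wrist force passes 120 N, or if a joint passes its speed limit or range.

## Working session

There is one attempt and no reset: what is moved stays moved. The work goes in short steps, Python scripts to look and compute and a tool call to move; the robot and the scene stay as the last step left them, time stands still between calls to the robot, and variables do not carry over. Pictures are saved under pics/ and viewed, and the job is handed in when it is done.

Besides the shell and the picture viewer there is one more tool, called after "Emit:" by a JSON object that holds its "method" and its "body". apply_moves: Moves the arm, as the interface text tells. Its arguments: {"type":"object","properties":{"motion":{"type":"array","items":{"type":"array","items":{"type":"number"}}}},"required":["motion"]}

```bash
ls; mkdir -p pics
cat > h.py <<'E'
from cell import ctrl
import numpy as np, cv2
from scipy.spatial.transform import Rotation as Ro
np.set_printoptions(precision=3,suppress=True)
def proj(p,X):
    E=np.array(p['extrinsics']);c=E[:3,:3]@np.array(X,float)+E[:3,3]
    s=np.array([c[0],-c[1]])/-c[2];r2=s@s
    f=240/np.tan(np.radians(p['vfov'])/2)
    return np.array([p['cx'],p['cy']])+f*s*(1+p['k1']*r2)
def save(p,n):
    cv2.imwrite('pics/'+n+'.png',p['image'][:,:,::-1])
E
python3 - <<'E'
from h import *
s=ctrl.read_state();print(s, ctrl.grip_depth)
for n in['top','side']:
    p=ctrl.get_image(n);save(p,n+'0');print(n,p['vfov'],p['cx'],p['cy'],p['k1'],p['extrinsics'])
    for q in['pot','leaf','tab_edge','bowl_a','ladle_rest','skimmer']:
        print(n,q,'M',[(np.round(d['location']),round(d['confidence'],2)) for d in ctrl.mark_of(p,q)][:3])
E
```

```text
pics
{'clock': 0.0, 'qpos': array([-1.333,  0.629,  0.038,  1.518, -0.027,  0.996, -0.02 ]), 'qd': array([ 0.   , -0.002, -0.001, -0.   , -0.001,  0.001,  0.   ]), 'tau': array([ -0.   , -56.339,   1.226, -19.345,   0.011,   0.01 ,   0.   ]), 'eef_pos': array([194.215, 619.659, 230.382]), 'tool_rot': array([-1.571,  0.002,  1.267]), 'force': array([ 0.052,  0.567, -0.064]), 'torque': array([0.019, 0.039, 0.017]), 'width': 85.67448055375672} 18.700000000000003
top 57.022876912613704 318.39854703093584 240.6370053215561 -0.060830182882303 [[   0.009   -1.      -0.008  -38.909]
 [   0.993    0.008    0.12  -580.348]
 [  -0.12    -0.009    0.993 -923.221]
 [   0.       0.       0.       1.   ]]
top pot M [(array([561., -47.,  -4.]), 0.55)]Traceback (most recent call last):
  File "<stdin>", line 6, in <module>
ValueError: it knows: bowl, ladle_rest, pot, skimmer, tab_edge
```

Run:
```python
from h import *
for n in['top','side']:
    p=ctrl.get_image(n);save(p,n+'1')
    if n=='side':print(n,p['vfov'],p['cx'],p['cy'],p['k1'],p['extrinsics'])
    for q in['pot','tab_edge','bowl','ladle_rest','skimmer']:
      for f in(ctrl.mark_of,ctrl.search_frame):
        try: print(n,q,f.__name__,[(np.round(d['location']),np.round(proj(p,d['location'])),round(d['confidence'],2)) for d in f(p,q)][:4])
        except Exception as e: print(e)
```

```text
top pot call [(array([560., -44.,  -2.]), array([323., 252.]), 0.77)]
top pot call [(array([562., -52.,  86.]), array([327., 247.]), 0.88)]
top tab_edge call [(array([ 659., -128.,  109.]), array([365., 198.]), 0.81)]
top tab_edge call [(array([608., -85.,  90.]), array([343., 224.]), 0.95)]
top bowl call [(array([644., 283.,   4.]), array([179., 213.]), 0.94), (array([ 468., -299.,   -6.]), array([437., 294.]), 0.87)]
top bowl call [(array([ 467., -306.,   14.]), array([442., 294.]), 0.81), (array([646., 294.,  19.]), array([172., 211.]), 0.6)]
top ladle_rest call [(array([429., 328.,   0.]), array([156., 309.]), 0.94), (array([ 468., -302.,   -1.]), array([439., 294.]), 0.69)]
top ladle_rest call [(array([427., 324.,   8.]), array([156., 310.]), 0.66)]
top skimmer call [(array([ 568., -401.,   -1.]), array([481., 249.]), 0.71), (array([645., 281.,   2.]), array([181., 213.]), 0.52)]
top skimmer call [(array([ 557., -409.,    6.]), array([486., 254.]), 0.66)]
side 56.97044153300016 321.7446579204872 247.14697722270859 -0.051328074402459414 [[   0.808   -0.589   -0.016 -471.048]
 [  
[... 343 characters left out ...]
_edge call [(array([598., -95.,  93.]), array([351., 242.]), 0.94)]
side bowl call [(array([648., 290.,   1.]), array([283., 215.]), 0.68), (array([ 466., -305.,    0.]), array([367., 350.]), 0.56)]
side bowl call [(array([648., 298.,  28.]), array([281., 206.]), 0.64), (array([ 475., -289.,   26.]), array([365., 333.]), 0.57)]
side ladle_rest call [(array([428., 322.,  -3.]), array([211., 233.]), 0.69)]
side ladle_rest call [(array([ 552., -410.,    7.]), array([441., 359.]), 0.68), (array([421., 319.,  10.]), array([208., 230.]), 0.65)]
side skimmer call [(array([ 570., -398.,    0.]), array([443., 354.]), 0.61)]
side skimmer call [(array([ 557., -410.,    6.]), array([443., 358.]), 0.69)]
```

View pics/top0.png

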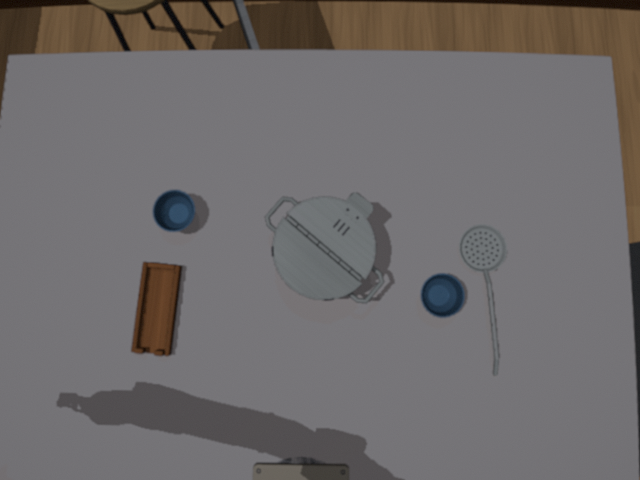

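View pics/side1.png

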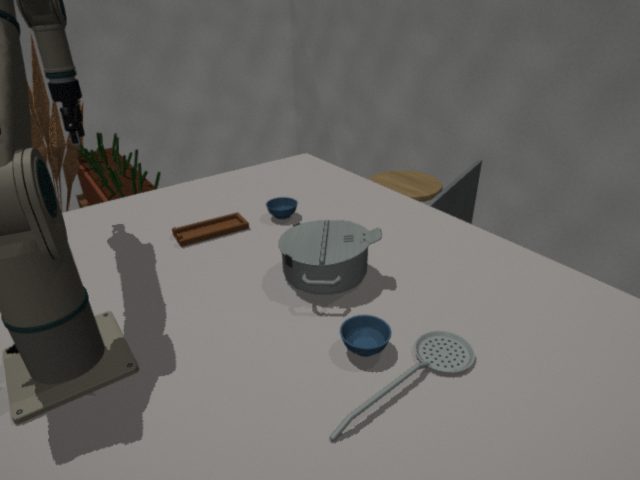

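The top view shows the pot at about (325,247), its spine running (288,218) to (362,278), and the tab at (360,206), facing away from the robot. I'll measure these more finely before moving.

Run:
```python
from h import *
im=cv2.imread('pics/top1.png');c=cv2.resize(im[180:310,255:395],None,fx=5,fy=5,interpolation=cv2.INTER_CUBIC)[:600,:700];cv2.imwrite('pics/topc.png',c)
im=cv2.imread('pics/side1.png');c=cv2.resize(im[210:300,270:395],None,fx=6,fy=6,interpolation=cv2.INTER_CUBIC);cv2.imwrite('pics/sidec.png',c)
```

```text
(no output)
```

View pics/topc.png

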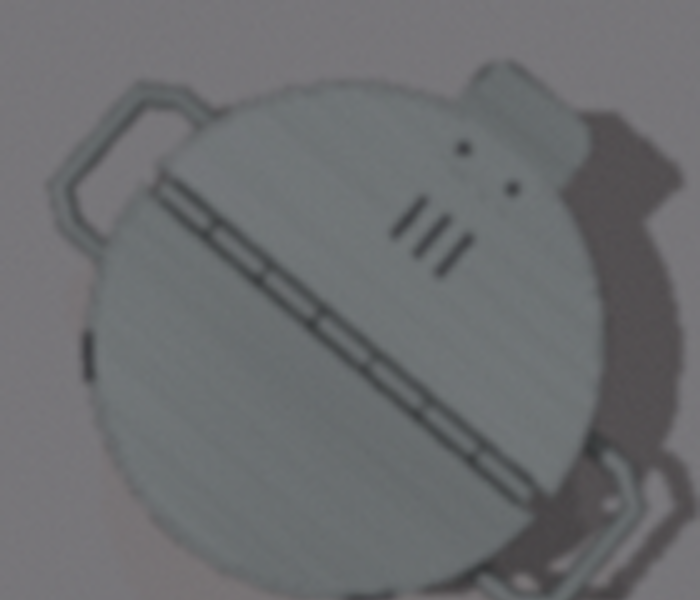

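View pics/sidec.png

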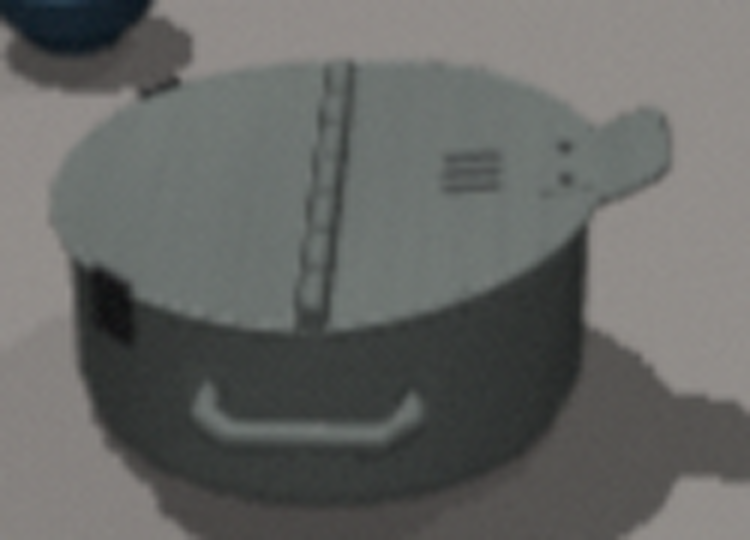

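```bash
cat >> h.py <<'E'
from scipy.optimize import least_squares
def unp(p,uv,z):
    return np.r_[least_squares(lambda q:proj(p,[q[0],q[1],z])-uv,[560,-50]).x,z]
E
python3 - <<'E'
from h import *
t=ctrl.get_image('top');s=ctrl.get_image('side')
a=unp(t,(288,217.4),94);b=unp(t,(362,279),94);e=unp(t,(364.6,198.4),98)
l,r,f,n=[unp(t,(255+x/5,180+y/5),87)for x,y in((93,340),(603,330),(350,82),(350,598))]
print(a,b,np.linalg.norm(a-b),(a+b)/2,e,np.degrees(np.arctan2(*(a-b)[1::-1])), e-(a+b)/2, np.linalg.norm((e-(a+b)/2)[:2]))
print('lid extremes',l,r,f,n)
sc=lambda x,y:(270+x/6,210+y/6)
a=unp(s,sc(340,64),94);b=unp(s,sc(313,318),90);e=unp(s,sc(668,130),98)
print(a,b,np.linalg.norm(a-b),(a+b)/2,e,np.degrees(np.arctan2(*(a-b)[1::-1])))
E
```

```text
[620.951  28.059  94.   ] [ 496.441 -123.048   94.   ] 195.79576022834883 [558.696 -47.494  94.   ] [ 660.896 -128.514   98.   ] 50.512014228984995 [102.2  -81.02   4.  ] 130.41874362037981
lid extremes [558.445  57.049  87.   ] [ 564.218 -151.675   87.   ] [666.908 -47.436  87.   ] [454.59  -48.939  87.   ]
[618.498  25.284  94.   ] [ 497.045 -121.974   90.   ] 190.92323891123408 [557.771 -48.345  92.   ] [ 680.01  -105.351   98.   ] 50.48540711127454
```

Emit:
{"method": "apply_moves", "body": {"motion": [[-20, 0, -24, 0.1, 0], [-40, 0, -48, 0.2, 0], [-59.5, 0, -71.5, 0.386, 0], [-59.5, 0, -71.5, 0.386, 0], [-59.5, 0, -71.5, 0.386, 0], [-59.5, 0, -71.5, 0.386, 0], [-59.5, 0, -71.5, 0.386, 0], [-59.5, 0, -71.5, 0.386, 0], [-59.5, 0, -71.5, 0.386, 0], [-59.5, 0, -71.5, 0.386, 0], [-59.5, 0, -71.5, 0.386, 0], [-59.5, 0, -71.5, 0.386, 0], [-59.5, 0, -71.5, 0.386, 0], [-59.5, 0, -71.5, 0.386, 0], [-59.5, 0, -71.5, 0.386, 0], [-59.5, 0, -71.5, 0.386, 0], [-59.5, 0, -71.5, 0.386, 0], [-59.5, 0, -71.5, 0.386, 0], [-59.5, 0, -71.5, 0.386, 0], [-59.5, 0, -71.5, 0.386, 0]]}}

```text
clock: 3.8
eef_pos: [698.7, -160.5, 231.7]
tool_rot: [-1.571, -0.0, 0.882]
force: [-0.0, -0.7, -1.0]
width: 0.2
```

```bash
cat >> h.py <<'E'
def wpose(s):
    return np.array(s['eef_pos']),Ro.from_euler('xyz',s['tool_rot']).as_matrix()
def potc(P,c=(560,-47.5),h=140.5):
    h=np.radians(h);d=np.array(P)[:2]-c
    return np.array([d@[np.cos(h),np.sin(h)],d@[-np.sin(h),np.cos(h)],P[2]])
E
python3 - <<'E'
from h import *
s=ctrl.read_state();print(s);print(potc(s['eef_pos']))
p=ctrl.get_image('wrist');save(p,'w2');print(p['vfov'],p['cx'],p['cy'],p['k1'],np.array(p['tool_from_camera']))
p=ctrl.get_image('side');save(p,'s2')
E
```

```text
{'clock': 3.8, 'qpos': array([ 0.097,  0.739,  0.175,  1.303, -0.132,  1.11 ,  1.168]), 'qd': array([ 0.004,  0.004,  0.003, -0.003,  0.001, -0.001,  0.001]), 'tau': array([ -0.087, -62.553,   3.364, -20.483,   0.004,   0.003,  -0.001]), 'eef_pos': array([ 698.681, -160.539,  231.663]), 'tool_rot': array([-1.571, -0.   ,  0.882]), 'force': array([-0.008, -0.657, -0.968]), 'torque': array([ 0.024, -0.035, -0.008]), 'width': 0.20230802772305473}
[-178.912   -0.988  231.663]
71.303481586611 313.44098185046414 240.26981405814286 -0.024442818319662715 [[   1.      -0.001   -0.001    1.159]
 [  -0.       0.303   -0.953 -142.406]
 [   0.001    0.953    0.303   77.364]
 [   0.       0.       0.       1.   ]]
```

View pics/w2.png

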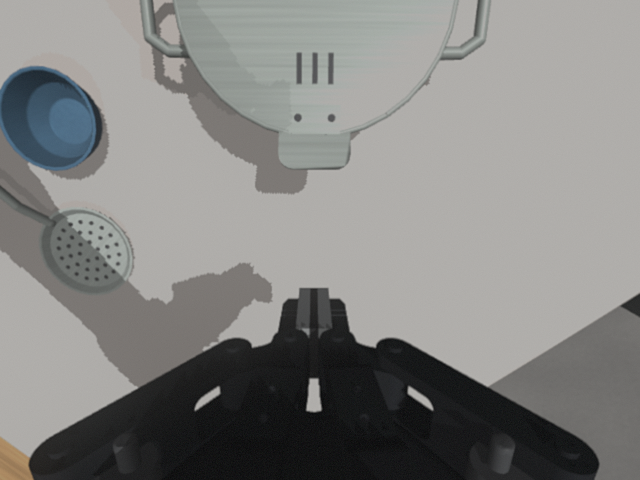

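View pics/s2.png

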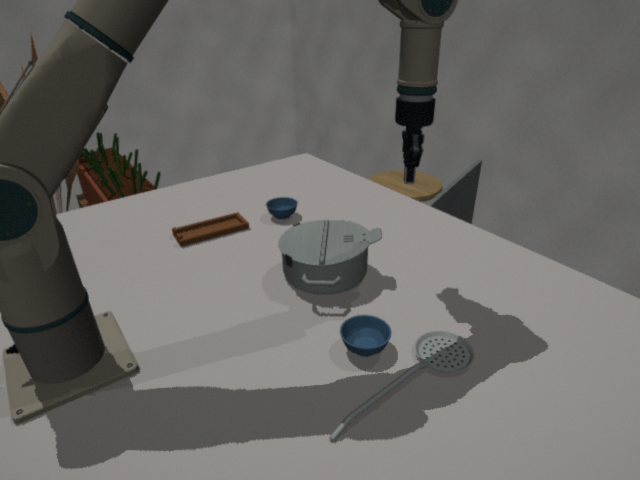

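```bash
cat >> h.py <<'E'
def wext(p,s):
    P,R=wpose(s);T=np.eye(4);T[:3,:3]=R;T[:3,3]=P
    p=dict(p);p['extrinsics']=np.linalg.inv(T@np.array(p['tool_from_camera']));return p
E
python3 - <<'E'
from h import *
s=ctrl.read_state();p=wext(ctrl.get_image('wrist'),s)
for uv in((314.5,168.5),(281,166),(348,166),(179,40),(448,40)):
    x=unp(p,uv,98 if uv[1]>100 else 89);print(uv,x,potc(x))
print([(np.round(d['location']),d['confidence']) for d in ctrl.mark_of(p,'tab_edge')])
E
```

```text
(314.5, 168.5) [ 660.985 -127.073   98.   ] [-128.537   -2.834   98.   ]
(281, 166) [ 642.209 -146.737   98.   ] [-126.557   24.283   98.   ]
(348, 166) [ 676.663 -104.858   98.   ] [-126.504  -29.948   98.   ]
(179, 40) [ 521.844 -145.809   89.   ] [-33.09  100.128  89.   ]
(448, 40) [651.524  11.878  89.   ] [ -32.853 -104.034   89.   ]
[(array([ 660., -130.,  113.]), 0.67)]
```

Emit:
{"method": "apply_moves", "body": {"motion": [[0, 4, 0, 0, 0], [0, 9, 0, 0, 0], [0, 13, 0, 0, 0], [0, 14.5, 0, 0, 0], [0, 14.5, 1, 0, 0], [0, 14.5, 2, 0, 0], [0, 14.5, 3, 0, 0], [0, 14.5, 3.3, 0, 0], [0, 14.5, 3.3, 0, 0], [0, 14.5, 3.3, 0, 0]]}}

```text
clock: 5.25
eef_pos: [673.5, -140.8, 86.5]
tool_rot: [-1.571, -0.0, 0.881]
force: [-0.2, -0.5, -0.8]
width: 0.1
```

Run:
```python
from h import *
s=ctrl.read_state();print(potc(s['eef_pos']),s['force'])
p=ctrl.get_image('wrist');save(p,'w3')
p=ctrl.get_image('side');save(p,'s3');cv2.imwrite('pics/s3c.png',cv2.resize(p['image'][190:300,300:430,::-1],None,fx=5,fy=5))
```

```text
[-146.912   -0.246   86.51 ] [-0.225 -0.498 -0.781]
```

View pics/w3.png

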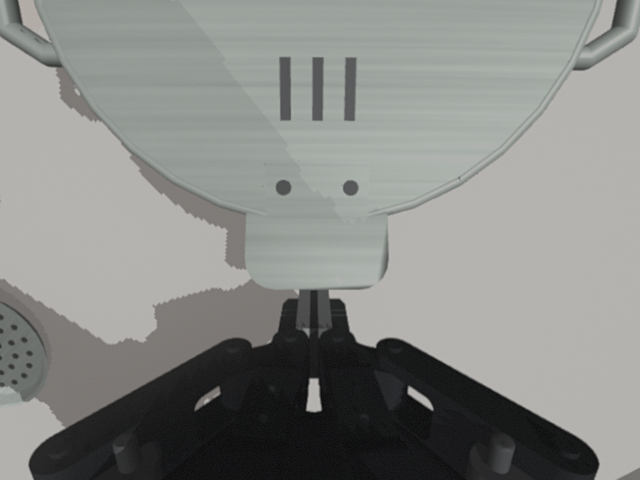

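View pics/s3c.png

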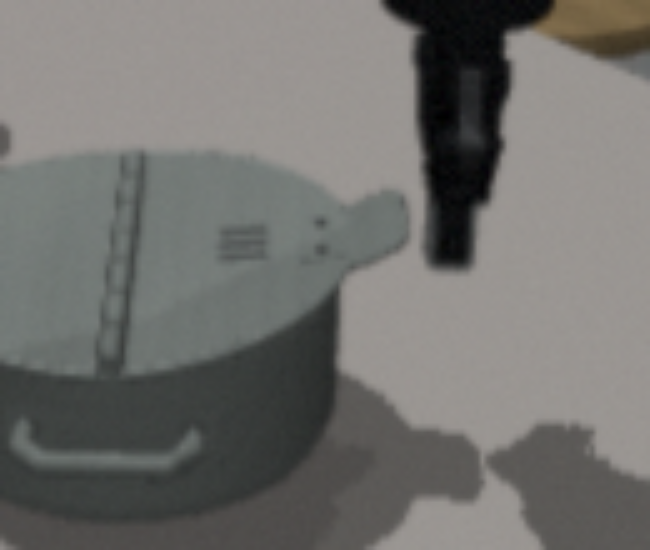

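The fingertips sit a few millimetres outside the tab edge, centred on it at about (314,290) in the wrist view. I'll close in to light contact and watch the force.

Emit:
{"method": "apply_moves", "body": {"motion": [[0, 0, 0.2, 0, 0], [0, 0, 0.4, 0, 0], [0, 0, 0.5, 0, 0], [0, 0, 0.6, 0, 0], [0, 0, 0.7, 0, 0], [0, 0, 0.7, 0, 0]]}}

```text
clock: 6.1
eef_pos: [667.8, -135.9, 86.3]
tool_rot: [-1.571, -0.0, 0.881]
force: [0.3, -0.4, 0.1]
width: -0.0
```

```bash
cat > st.py <<'E'
from h import *
s=ctrl.read_state();F=np.array(s['force']);print('pot frame',potc(s['eef_pos']),'F',potc([F[0]+560,F[1]-47.5,F[2]]),s['clock'])
E
python3 st.py
```

```text
pot frame [-139.382   -0.382   86.319] F [-0.505  0.087  0.106] 6.1
```

Emit:
{"method": "apply_moves", "body": {"motion": [[0, 0, 0.1, 0, 0], [0, 0, 0.2, 0, 0], [0, 0, 0.2, 0, 0]]}}

```text
clock: 6.48
eef_pos: [666.9, -135.3, 86.5]
tool_rot: [-1.573, -0.0, 0.881]
force: [2.2, -1.7, -1.1]
width: 0.0
```

```bash
python3 st.py
```

```text
pot frame [-138.361   -0.278   86.454] F [-2.814 -0.096 -1.135] 6.475
```

Emit:
{"method": "apply_moves", "body": {"motion": [[0, 0, 0.1, 0, 0], [0, -0.2, 0.15, 0, 0], [0, -0.4, 0.15, 0, 0], [0, -0.6, 0.2, 0, 0], [0, -0.8, 0.2, 0, 0], [0, -0.8, 0.2, 0, 0]]}}

```text
clock: 7.22
eef_pos: [665.6, -134.1, 94.9]
tool_rot: [-1.573, -0.0, 0.881]
force: [4.7, -3.5, 1.0]
width: -0.1
```

```bash
python3 st.py;python3 - <<'E'
from h import *
p=ctrl.get_image('wrist');save(p,'w4')
p=ctrl.get_image('side');cv2.imwrite('pics/s4c.png',cv2.resize(p['image'][190:300,280:410,::-1],None,fx=5,fy=5))
E
```

```text
pot frame [-136.525   -0.329   94.876] F [-5.851 -0.262  1.026] 7.225
```

View pics/s4c.png

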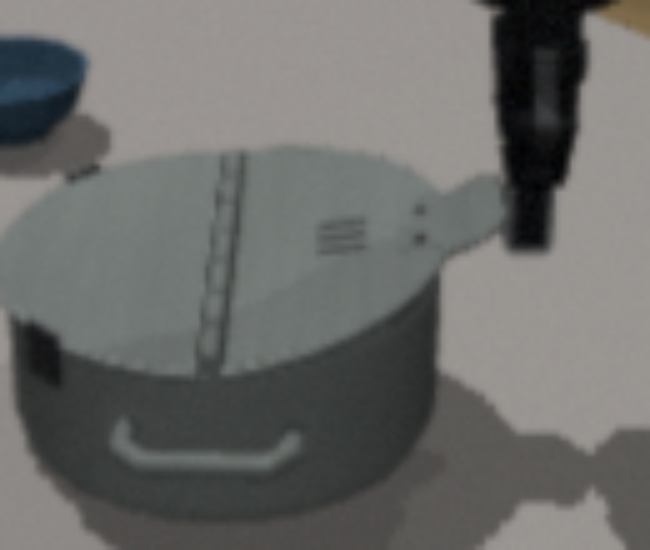

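View pics/w4.png

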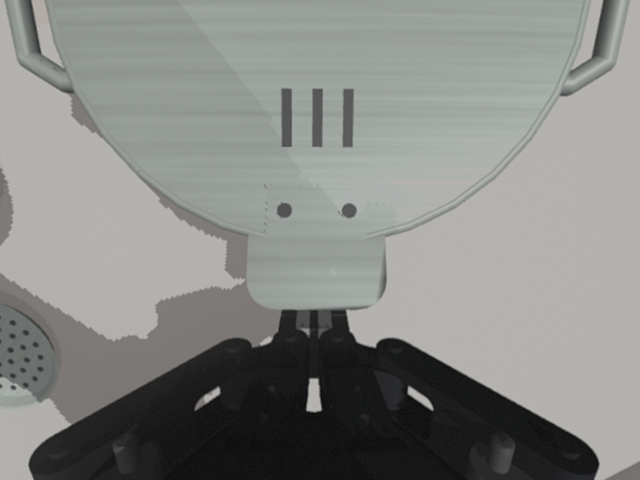

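The tab edge has risen about 3 px in the side view and the handle hasn't moved, so the leaf is lifting without shifting the pot. I'll follow the arc.

Emit:
{"method": "apply_moves", "body": {"motion": [[0, -0.3, 0.05, 0, 0], [0, -0.6, 0.1, 0, 0], [0, -0.95, 0.17, 0, 0], [0, -1.3, 0.25, 0, 0], [0, -1.6, 0.32, 0, 0], [0, -1.8, 0.4, 0, 0], [0, -2.1, 0.5, 0, 0], [0, -2.4, 0.6, 0, 0], [0, -2.7, 0.7, 0, 0], [0, -2.7, 0.7, 0, 0]]}}

```text
clock: 8.57
eef_pos: [658.7, -128.4, 121.4]
tool_rot: [-1.569, 0.0, 0.881]
force: [1.2, -1.6, 0.9]
width: 0.1
```

```bash
python3 st.py;python3 - <<'E'
from h import *
p=ctrl.get_image('wrist');save(p,'w5')
p=ctrl.get_image('side');cv2.imwrite('pics/s5c.png',cv2.resize(p['image'][170:300,280:410,::-1],None,fx=4.5,fy=4.5))
E
```

```text
pot frame [-127.584   -0.373  121.383] F [-1.99   0.463  0.915] 8.575
```

View pics/s5c.png

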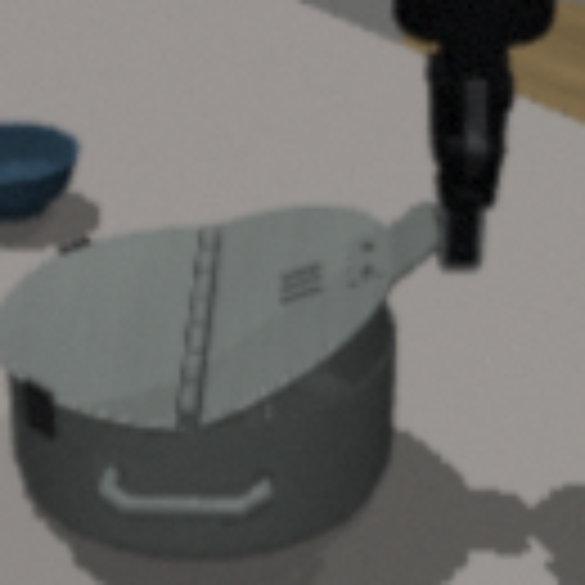

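View pics/w5.png

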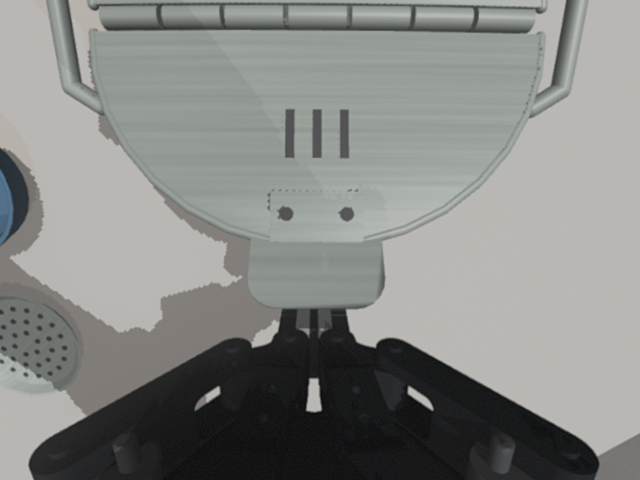

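The leaf is up about 16 degrees and the fingertips are still hooked under the tab. I'll keep following the arc.

Emit:
{"method": "apply_moves", "body": {"motion": [[0, -0.4, 0.25, 0, 0], [0, -0.85, 0.45, 0, 0], [0, -1.25, 0.65, 0, 0], [0, -1.65, 0.85, 0, 0], [0, -2.05, 1.05, 0, 0], [0, -2.45, 1.3, 0, 0], [0, -2.8, 1.55, 0, 0], [0, -3.15, 1.8, 0, 0], [0, -3.5, 2.05, 0, 0], [0, -3.85, 2.35, 0, 0], [0, -4.2, 2.65, 0, 0], [0, -4.5, 2.95, 0, 0], [0, -4.5, 2.95, 0, 0]]}}

```text
clock: 10.3
eef_pos: [636.3, -109.8, 166.6]
tool_rot: [-1.57, -0.0, 0.881]
force: [-0.0, -0.7, -0.4]
width: 0.0
```

```bash
python3 st.py;python3 - <<'E'
from h import *
p=ctrl.get_image('wrist');save(p,'w6')
p=ctrl.get_image('side');cv2.imwrite('pics/s6c.png',cv2.resize(p['image'][170:300,280:410,::-1],None,fx=4.5,fy=4.5))
E
```

```text
pot frame [-98.513  -0.435 166.648] F [-0.412  0.533 -0.357] 10.3
```

View pics/s6c.png

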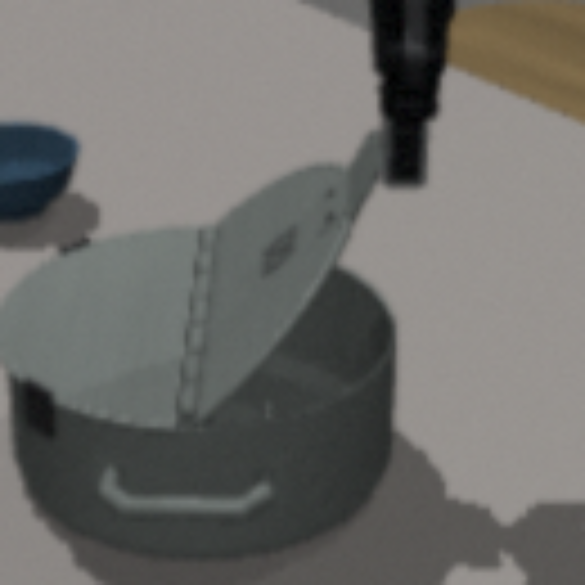

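Emit:
{"method": "apply_moves", "body": {"motion": [[0, -0.3, 0.4, 0, 0], [0, -0.65, 0.8, 0, 0], [0, -0.95, 1.2, 0, 0], [0, -1.25, 1.6, 0, 0], [0, -1.55, 2.05, 0, 0], [0, -1.85, 2.5, 0, 0], [0, -2.1, 3.0, 0, 0], [0, -2.35, 3.5, 0, 0], [0, -2.6, 4.0, 0, 0], [0, -2.8, 4.5, 0, 0], [0, -2.95, 5.0, 0, 0], [0, -3.1, 5.5, 0, 0], [0, -3.1, 5.5, 0, 0]]}}

```text
clock: 12.02
eef_pos: [593.6, -74.8, 197.5]
tool_rot: [-1.57, 0.0, 0.881]
force: [0.5, 0.1, -0.0]
width: -0.0
```

```bash
python3 st.py;python3 - <<'E'
from h import *
p=ctrl.get_image('wrist');save(p,'w7')
p=ctrl.get_image('side');cv2.imwrite('pics/s7c.png',cv2.resize(p['image'][150:300,260:390,::-1],None,fx=4,fy=4))
E
```

```text
pot frame [-43.281  -0.329 197.458] F [-0.302 -0.434 -0.019] 12.025
```

View pics/s7c.png

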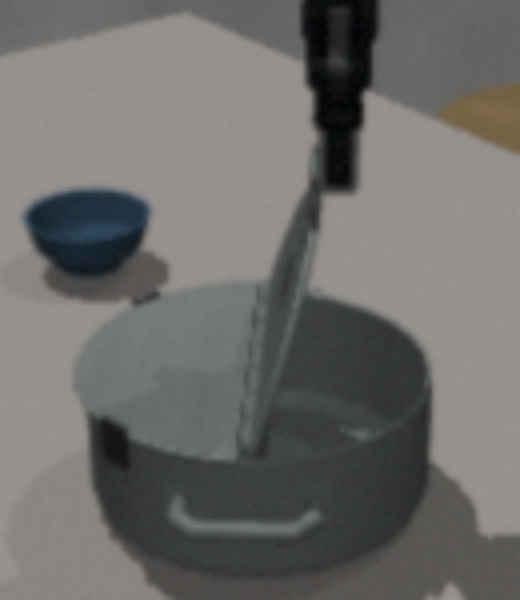

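View pics/w7.png

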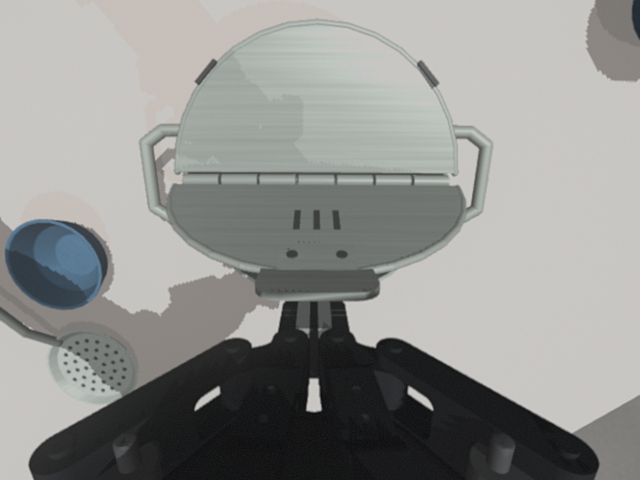

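Emit:
{"method": "apply_moves", "body": {"motion": [[0, 0, 0.5, 0, 0], [0, 0.05, 1.0, 0, 0], [0, 0.1, 1.5, 0, 0], [0, 0.2, 2.0, 0, 0], [0, 0.3, 2.6, 0, 0], [0, 0.4, 3.2, 0, 0], [0, 0.5, 3.8, 0, 0], [0, 0.65, 4.4, 0, 0], [0, 0.85, 5.0, 0, 0], [0, 1.1, 5.7, 0, 0], [0, 1.35, 6.4, 0, 0], [0, 1.35, 6.5, 0, 0]]}}

```text
clock: 13.62
eef_pos: [542.7, -33.0, 183.1]
tool_rot: [-1.569, 0.001, 0.882]
force: [0.2, -0.3, 0.4]
width: -0.2
```

```bash
python3 st.py;python3 - <<'E'
from h import *
p=ctrl.get_image('wrist');save(p,'w8')
p=ctrl.get_image('side');cv2.imwrite('pics/s8c.png',cv2.resize(p['image'][150:300,260:390,::-1],None,fx=4,fy=4))
E
```

```text
pot frame [ 22.547  -0.226 183.131] F [-0.285  0.091  0.407] 13.625
```

View pics/s8c.png

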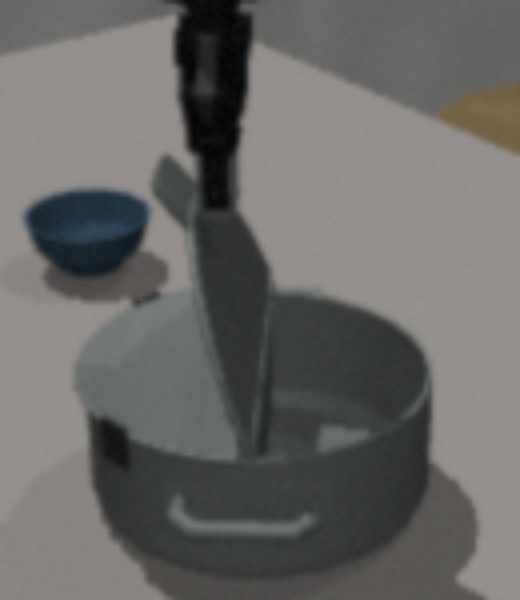

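View pics/w8.png

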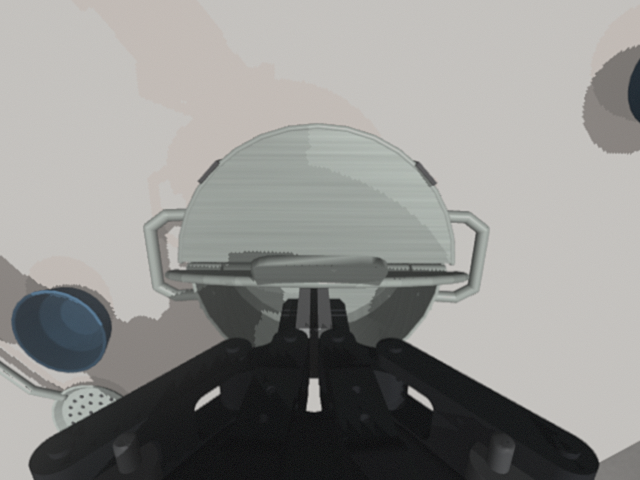

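The leaf is past upright, at about 112 degrees, with the tips on its underside and the pot unmoved. I'll continue over and down.

Emit:
{"method": "apply_moves", "body": {"motion": [[0, 0.35, 0.7, 0, 0], [0, 0.75, 1.4, 0, 0], [0, 1.1, 1.85, 0, 0], [0, 1.5, 2.3, 0, 0], [0, 1.9, 2.75, 0, 0], [0, 2.3, 3.15, 0, 0], [0, 2.7, 3.55, 0, 0], [0, 3.1, 3.9, 0, 0], [0, 3.55, 4.2, 0, 0], [0, 4.0, 4.55, 0, 0], [0, 4.45, 4.8, 0, 0], [0, 4.95, 5.1, 0, 0], [0, 5.4, 5.3, 0, 0], [0, 5.9, 5.5, 0, 0], [0, 5.9, 5.5, 0, 0]]}}

```text
clock: 15.6
eef_pos: [501.2, 1.3, 124.3]
tool_rot: [-1.57, 0.001, 0.881]
force: [-0.3, 0.8, -0.2]
width: -0.0
```

```bash
python3 st.py;python3 - <<'E'
from h import *
p=ctrl.get_image('side');cv2.imwrite('pics/s9c.png',cv2.resize(p['image'][170:300,240:390,::-1],None,fx=4,fy=4))
E
```

```text
pot frame [ 76.413  -0.192 124.289] F [ 0.748 -0.399 -0.211] 15.6
```

View pics/s9c.png

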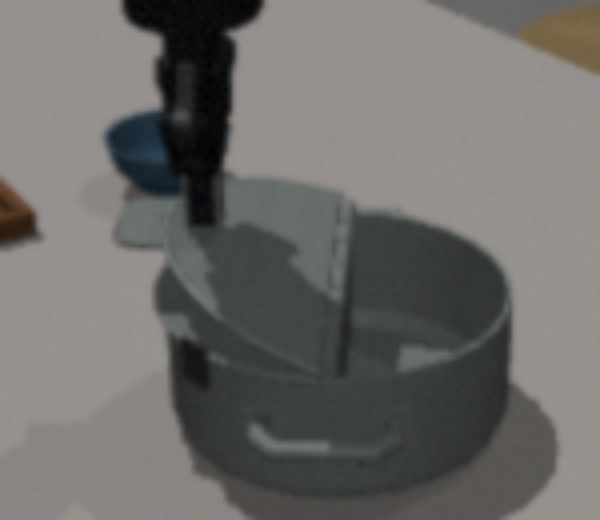

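Emit:
{"method": "apply_moves", "body": {"motion": [[0, 0.4, 0.15, 0, 0], [0, 0.8, 0.3, 0, 0], [0, 1.2, 0.4, 0, 0], [0, 1.6, 0.5, 0, 0], [0, 2.0, 0.5, 0, 0], [0, 2.3, 0.5, 0, 0], [0, 2.6, 0.5, 0, 0], [0, 2.8, 0.5, 0, 0], [0, 2.9, 0.5, 0, 0], [0, 2.9, 0.5, 0, 0]]}}

```text
clock: 16.9
eef_pos: [497.8, 4.2, 95.7]
tool_rot: [-1.571, 0.0, 0.881]
force: [0.4, 0.1, 0.5]
width: -0.3
```

```bash
python3 st.py
```

```text
pot frame [80.874 -0.375 95.713] F [-0.251 -0.287  0.505] 16.9
```

Emit:
{"method": "apply_moves", "body": {"motion": [[0, 0.1, 0, 0, 0], [0, 0.2, 0, 0, 0], [0, 0.3, 0, 0, 0], [0, 0.4, 0, 0, 0], [0, 0.4, 0, 0, 0]]}}

```text
clock: 17.52
eef_pos: [497.9, 4.3, 92.9]
tool_rot: [-1.571, -0.001, 0.881]
force: [-3.0, 0.1, 14.3]
width: 0.0
```

```bash
python3 st.py
python3 - <<'E'
from h import *
p=ctrl.get_image('side');cv2.imwrite('pics/s10c.png',cv2.resize(p['image'][170:300,240:390,::-1],None,fx=4,fy=4))
E
```

```text
pot frame [80.916 -0.464 92.929] F [ 2.342  1.826 14.253] 17.525
```

View pics/s10c.png

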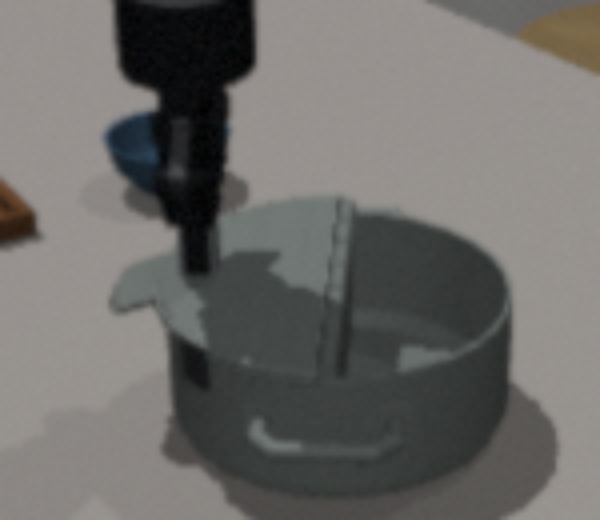

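The tips are at z = 92.9 and the force rises to 14 N, so the leaf is on the stop. I'll retreat straight up, then clear.

Emit:
{"method": "apply_moves", "body": {"motion": [[0, -0.3, 0, 0, 0], [0, -1, 0, 0, 0], [0, -4, 0, 0, 0], [0, -9, 0, 0, 0], [0, -13, 0, 0, 0], [0, -17, 0, 0, 0], [0, -17, 0, 0, 0], [0, -17, 0, 0, 0]]}}

```text
clock: 18.58
eef_pos: [497.1, 4.5, 261.4]
tool_rot: [-1.57, 0.001, 0.881]
force: [0.1, 0.2, -0.3]
width: 0.2
```

```bash
python3 st.py
python3 - <<'E'
from h import *
p=ctrl.get_image('side');save(p,'s11')
t=ctrl.get_image('top');save(t,'t11');cv2.imwrite('pics/s11c.png',cv2.resize(p['image'][190:300,240:390,::-1],None,fx=5,fy=5))
for q in['pot','tab_edge','bowl','ladle_rest','skimmer']:
  print(q,[(np.round(d['location']),round(d['confidence'],2)) for d in ctrl.mark_of(p,q)][:3],[(np.round(d['location']),round(d['confidence'],2)) for d in ctrl.mark_of(t,q)][:3])
E
```

```text
pot frame [ 81.558  -0.109 261.366] F [ 0.02  -0.252 -0.344] 18.575
pot [(array([562., -45.,   0.]), 0.6)] [(array([562., -46.,  -2.]), 0.64)]
tab_edge [(array([462.,  38.,  79.]), 0.83)] []
bowl [(array([ 462., -302.,   -0.]), 0.84), (array([649., 287.,  -1.]), 0.59)] [(array([644., 284.,   3.]), 0.6), (array([ 465., -298.,   -0.]), 0.58)]
ladle_rest [(array([426., 323.,   0.]), 0.85)] [(array([430., 323.,  -4.]), 0.83)]
skimmer [(array([ 467., -299.,   -2.]), 0.66), (array([ 568., -400.,    1.]), 0.65), (array([462.,  37.,  81.]), 0.42)] [(array([ 571., -401.,   -0.]), 0.67)]
```

View pics/s11c.png

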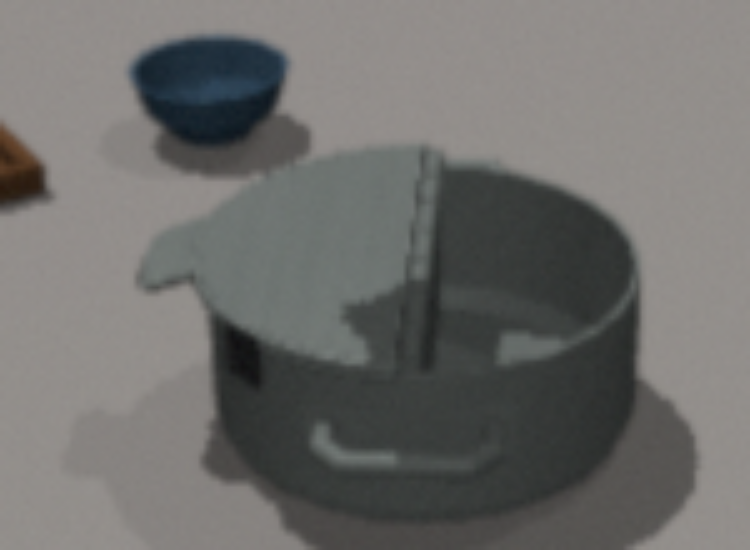

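View pics/t11.png

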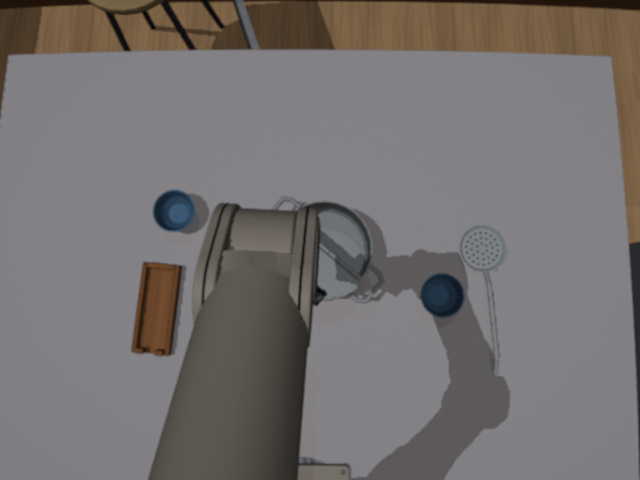

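```bash
python3 -c "
from cell import ctrl
print(ctrl.finish_job())"
```

```text
the job is handed in; nothing more can be done
None
```

The hinged half of the lid now lies flat on the other half, and I handed the job in after about 19 of the 51 s. No verdict came back.

**What I did:** I kept the fingers closed and pointing down and put the tips under the edge of the lift tab. From there I pushed the leaf along its arc, past upright, and pressed it down onto its stop. There was no gripping. The highest readings I took were about 6 N at the start of the lift and about 14 N in the final press; I only read the force at the end of each move. I then withdrew straight up.

**Last checks:**
- **Leaf:** the tab edge measured 79 mm high, against about 80 mm expected when flat. The fingertips stopped at 92.9 mm, against an expected 93 mm for the leaf lying flat.
- **Pot:** it was at (562, -46), against about (560, -47) at the start, so it did not move by more than the measuring error.
- **Other objects:** the bowls, ladle rest and skimmer were all within about 6 mm of their starting positions, which is about the network's measuring error.
- **Robot:** it ended clear of everything, with a force reading near zero.

**Disagreements:**
- The trained network first put the closed tab edge at 108–113 mm high. The given geometry says 98 mm, so I used that, and the contact fitted it.
- At the end, the top camera could not see the tab because the arm was in the way, so the tab height comes from the side camera alone.

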